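# Tip a duct piece down onto the layout board and push it home

### The job

Push the upright rectangular sheet-metal duct piece over so that it falls towards the red stop and lies flat on the wooden layout board, its blue-marked face up. Then push it along the board until its open mouth sits square and flush against the red stop, roughly centred across the board. Only push it, never pick it up, and leave the things around it alone.

Things in the scene. Friction and masses are not known exactly. Their poses are not given: they have to be found in the camera images.
- board: Fixed plywood layout board lying on the bench, 320 mm long (its x), 170 mm wide (its y), 12 mm thick. Origin: centre of its underside, on the bench; +x runs along the board to the red stop, z is up. Only the stop stands up from it.
- stop (a point): Middle of the lower edge of the red stop's working face, where it meets the board's top (board x = +140 mm, y = 0, 12 mm above the bench). The stop is a fixed bar across the board's end, 150 mm wide and centred, 18 mm thick, 35 mm high above the board; its flat face looks to the board's -x.
- duct: Loose bare-metal duct, 60 (its x) by 100 (its y) by 160 mm (its z), walls 3 mm, 0.24 to 0.39 kg. Origin: outside centre of its closed flat foot (z = 0). It starts upright, foot on the board near the end away from the stop, +x towards the stop within 5 degrees. Its -x face (100 mm wide) has a blue square and ends on top. Pushed high on that face it tips, past balance at about 21 degrees.
- mouth (a point): Centre of the duct's open end, 160 mm from the foot along its z. Once tipped, the duct lies with its top 72 mm above the bench, z axis level towards the stop, closed foot facing away from it, the mouth about 30 to 80 mm short of it. It then slides on the board under about 1 to 4 N.
- can_red: Loose red spray can, 66 mm diameter, 190 mm tall, upright at the start; origin at the centre of its underside, z up. Bystander beside the board, on the side of the board's -y.
- can_green: Loose green spray can, 66 mm diameter, 190 mm tall, upright at the start; origin at the centre of its underside, z up. Bystander beside the board, on the side of the board's -y.
- tape: Loose roll of foil tape lying flat, outside diameter 90 mm, 48 mm high; origin at the centre of its underside. Bystander beside the board, on the side of the board's +y.
- measure: Loose yellow tape measure, 70 x 36 x 65 mm high; origin at the centre of its underside. Bystander off to the robot's right.
- jar: Loose orange jar with metal lid, 70 mm diameter, 100 mm tall; origin at the centre of its underside. Bystander off to a side.
- collar: Loose short round metal collar standing on end, 100 mm diameter, 70 mm high; origin at the centre of its underside. Bystander off to a side.
- driver: Loose screwdriver with red handle lying on the bench along its x, 200 mm long, 26 mm thick, origin at mid-length on the bench. Bystander off to the robot's right.
There are look-alikes about, which are no part of the job. What is shaped like the duct but purple is not meant.

How it is judged:
On the way, in this order (a step that is already met when the one before it is completed fails the run):
1. the duct piece has been tipped over towards the stop and lies on the board, marked face up (angle between duct's own x axis and vertical above 3 rad and angle between duct's own z axis and vertical between 1.47 and 1.67 rad and x of mouth in the frame of board below 0.132 m), for 0.2 s.
2. its mouth has been pushed flush against the stop (angle between duct's own x axis and vertical above 3 rad and angle between duct's own z axis and vertical between 1.47 and 1.67 rad and x of mouth in the frame of board between 0.135 and 0.145 m and angle between the z axis of duct and the x axis of board, either way round below 0.07 rad and y of mouth in the frame of board between -0.04 and 0.04 m), for 0.2 s.
At the end, for the whole second after the job is handed in: The duct piece lies flat on the board, marked face up, at rest; the centre of its mouth is within 5 mm of the stop's face and within 40 mm of the board's middle line, and it points square to the stop within 4 degrees (all of step 2 and linear speed of duct below 0.01 m/s and angular speed of duct below 0.05 rad/s); the robot touches nothing.
It fails at once if the duct piece was lifted (height (world z) of mouth above 0.195 m or height (world z) of duct above 0.07 m).
It fails at once if a bystander was shifted by more than 20 mm or knocked over (distance of any of can_red, can_green, tape, measure, jar, collar, driver from where it was at the start of the episode above 0.02 m or angle between any of can_red, can_green, tape, measure, jar, collar's own z axis and vertical above 0.5 rad).
It also fails if it takes over 45 s, if anything falls off the work surface, if the arm or the gripper's body presses on something with over 40 N, if the wrist force passes 120 N, or if a joint passes its speed limit or range.

### The arm

A 6-joint arm with a two-finger parallel gripper is mounted at the origin on the work surface. World frame = base frame: x ahead of the robot, y to its left, z up, the work surface at z = 0. Lengths are in m, angles in rad, forces in N, time in s.
With the tool pointing down it reaches from about 0.225 to 0.875 m from the base axis. Payload 3.4 kg.
Tool frame: the origin (TCP) lies midway between the tips of the shut fingers; the grasp point (between the pads) lies 19 mm behind it (arm.hold_point_z is the distance from the TCP to the grasp point, in m); z points along the fingers, y is the line along which they close (so a half turn about z gives the same grasp; the last joint's range is limited). The gripper opens to 85 mm and grips with 20 to 120 N. Pads are 22 mm wide; open, the fingers measure 114 mm over their backs; the gripper's body (76 mm by 85 mm) begins 54 mm behind the grasp point. The pads swing forward as they close: fully open they stand 13 mm farther back than shut.
Start: joints at [1.035, 0.276, 1.505, -0, 1.361, -0.121], TCP at [0.232, 0.526, 0.231] pointing down, gripper open.
Joint ranges: [-2.89, 2.89], [-0.75, 2.08], [0.22, 2.7], [-1.18, 4.32], [0.11, 2.71], [-2.7, 2.7]. Speed limits (rad/s): [2.57, 2.57, 3.14, 3.14, 3.14, 3.14].

### API

Orientations are given as a 3x3 rotation matrix whose columns are the frame's x, y, z axes.
In Python, from workcell import arm gives the robot as it stands.
- The arm moves only by the tool apply_moves, never from a script. Its argument "steps" is a list that holds one entry, the list of rows, each a list of 7 numbers: the shift along the world's x, y, z in mm, then the turn, a rotation vector about the world's x, y, z in degrees, then the opening, from 0 (shut) to 1 (fully open). A call has 1 to 12 rows; each row shifts and turns the commanded pose from where the row before left it; what a row does not reach is not made up. A row lasts 1/8 s, in which the tool goes at most 62.5 mm and 10.7 degrees, less where a joint would pass 70% of its speed; a pose out of reach is approached as far as the arm can. A call is refused whole if a number of a shift passes 62.5 or a number of a turn 10.7, either way. A call with a gripper value outside its range is refused whole. The fingers move at their own pace and stop on an object; the grip force is fixed at half the most. Time passes only in rows, so rows that do not move let the fingers close. It gives the time, the measured TCP pose, the force, the opening and the grip force at its end, in the units of the state.
- arm.get_state(): the state, without advancing time (a new reading comes with each control period).
- arm.camera(name): name is "scene" or "top" or "wrist"; returns a dict with "img" (400x640x3 uint8, red, green, blue), "intrinsics" (3x3 intrinsics, pixels), "extrinsics" (4x4, takes a point from camera to world coordinates). Camera axes: x right, y down, z forward; pixel columns grow to the right and rows downward; lengths in m; the calibration is good to about 2 mm. The wrist camera is an equidistant fisheye: a pixel r from the principal point sees the ray r / f radians off the axis. A picture is of the moment at which its call begins. There is no depth.
- arm.finish_job(): hands the job in; it is judged then, once.
The state is a dict: "clock": time; "joints": joint angles; "joint_velocities": joint speeds; "effort": joint torques, N m; "tool_pos": TCP position; "tool_rot": TCP orientation; "wrist_force": force on the tool from outside, world axes, zero at the start; "ft_torque": the same for the moment, N m; "finger_gap": finger opening in m; "grip_force": force on a finger pad.
Only numpy, scipy, OpenCV 4.12 (cv2) and the standard library are available. Lean on these libraries where they do the work, as an engineer would, in place of code of your own. Each camera call takes 0.05 s, during which the arm holds its last target. There are 200 camera calls.

## Working session

There is one attempt and no reset: what is moved stays moved. The work goes in short steps, Python scripts to look and compute and a tool call to move; the robot and the scene stay as the last step left them, time stands still between calls to the robot, and variables do not carry over. Pictures are saved under pics/ and viewed, at most 10 in all, crops included, and the job is handed in when it is done.

Besides the shell and the picture viewer there is one more tool, called after "Request:" as a command line: name --argument value ..., lists and objects as JSON in quotes. apply_moves: Moves the arm, as the interface text tells. Its arguments: {"type":"object","properties":{"steps":{"type":"array"}},"required":["steps"]}

```bash
mkdir -p pics; python3 - <<'E'
from workcell import arm
import cv2,numpy as np
for n in("scene","top"):
    c=arm.camera(n);cv2.imwrite(f"pics/{n}1.png",c["img"][:,:,::-1]);np.savez(f"{n}1.npz",**c)
    print(n,c["intrinsics"].round(1).tolist(),c["extrinsics"].round(3).tolist())
print(arm.get_state())
E
```

```text
scene [[452.2, 0.0, 324.2], [0.0, 452.2, 198.1], [0.0, 0.0, 1.0]] [[0.756, 0.507, -0.413, 1.157], [0.654, -0.595, 0.467, -0.702], [-0.009, -0.623, -0.782, 1.237], [0.0, 0.0, 0.0, 1.0]]
top [[494.7, 0.0, 326.3], [0.0, 494.7, 201.6], [0.0, 0.0, 1.0]] [[0.0, -0.997, 0.078, 0.444], [-1.0, -0.001, -0.009, -0.006], [0.009, -0.078, -0.997, 1.664], [0.0, 0.0, 0.0, 1.0]]
{'clock': 0.1, 'joints': array([ 1.03500578e+00,  2.76547296e-01,  1.50600860e+00, -1.06168670e-06,
        1.36073514e+00, -1.21010648e-01]), 'joint_velocities': array([-0.00090094, -0.00182354, -0.00438506, -0.00019332,  0.00112032,
       -0.00222576]), 'effort': array([ 2.82815781e-04, -4.17698550e+01, -2.46402365e+01, -2.92604491e-04,
        5.75908693e-03,  2.93379026e-05]), 'tool_pos': array([0.23148108, 0.52582007, 0.23051654]), 'tool_rot': array([[-9.15205041e-01,  4.02987572e-01, -8.66170141e-04],
       [ 4.02988451e-01,  9.15203897e-01, -1.46091552e-03],
       [ 2.03991491e-04, -1.68609381e-03, -9.99998558e-01]]), 'wrist_force': array([-0.78419258, -0.01171441, -0.28003156]), 'ft_torque': array([ 0.01727775,  0.00751772, -0.06825132]), 'grip_force': 0.0, 'finger_gap': 0.08519751830581428}
```

View pics/scene1.png

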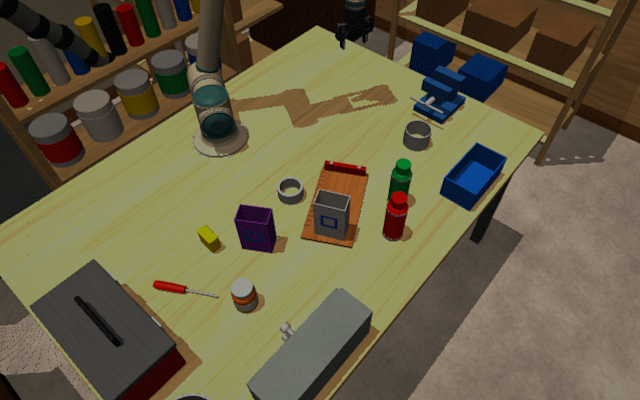

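View pics/top1.png

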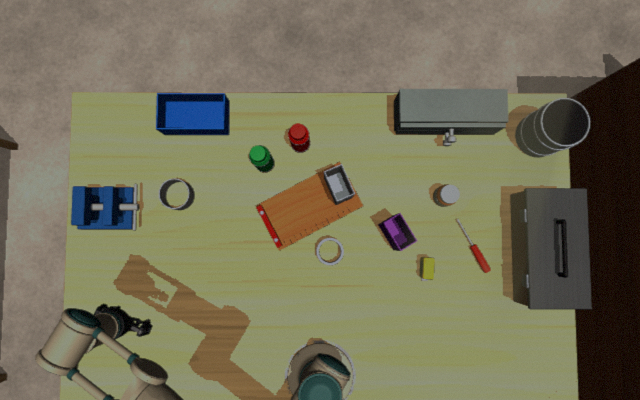

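The scene view shows the duct at about (331,215) with its blue mark towards the camera, and the red stop behind it at (345,168). In the top view the board spans about (257,207) to (362,205), the stop is on its left end (268,225) and the duct's mouth is at (339,183). The cans are at (260,158) and (298,137), the tape at (329,250) and the purple look-alike at (397,231).

```bash
cat >h.py <<'E'
import numpy as np,cv2
def ray(c,uv,z):
    K,T=c["intrinsics"],c["extrinsics"];uv=np.atleast_2d(uv).astype(float)
    d=np.c_[(uv-K[:2,2])/K[0,0],np.ones(len(uv))]@T[:3,:3].T;o=T[:3,3]
    return (o+d*((z-o[2])/d[:,2])[:,None])[:,:2]
def proj(c,p):
    K,T=c["intrinsics"],c["extrinsics"];q=(np.asarray(p)-T[:3,3])@T[:3,:3]
    return q[:,:2]/q[:,2:]*K[0,0]+K[:2,2]
E
python3 - <<'E'
from h import *
c=dict(np.load("top1.npz"));im=c["img"];hsv=cv2.cvtColor(im,cv2.COLOR_RGB2HSV)
for p in[(300,215),(320,230),(268,225),(200,300),(336,172),(329,178),(350,200),(340,190)]:print(p,hsv[p[1],p[0]])
x0,y0=235,115;cv2.imwrite("pics/crop.png",cv2.resize(im[y0:y0+160,x0:x0+200,::-1],None,fx=4,fy=3.75,interpolation=cv2.INTER_CUBIC))
E
```

```text
(300, 215) [ 15 169 143]
(320, 230) [ 33  91 149]
(268, 225) [  2 227 147]
(200, 300) [ 17 127 129]
(336, 172) [42 29 44]
(329, 178) [108  22 154]
(350, 200) [ 12 181 144]
(340, 190) [113  13 152]
```

View pics/crop.png

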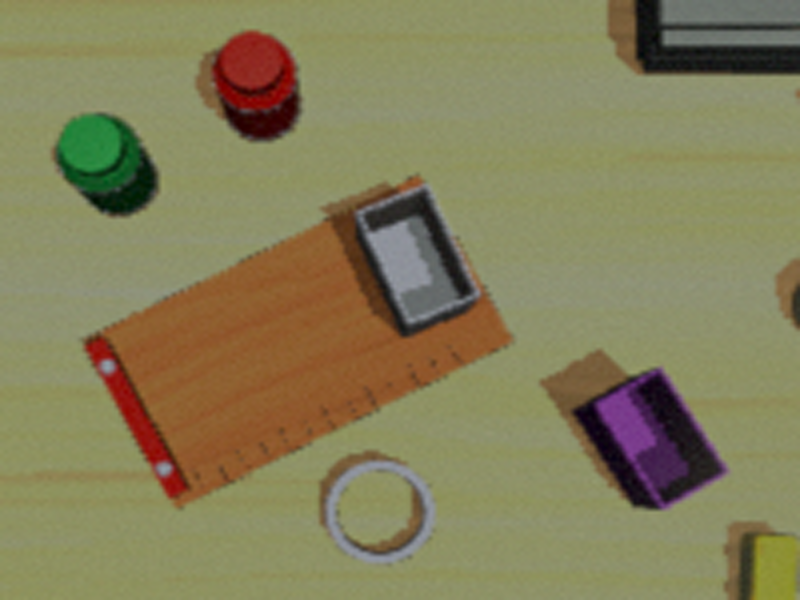

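In the crop, the board corners are at about (425,175), (513,340) and (182,508). The duct's rim corners are (357,211), (428,187), (480,292) and (408,326), and the red stop runs from (92,340) to (180,498).

```bash
cat >>h.py <<'E'
def load():
    return dict(np.load("board.npz"))
E
python3 - <<'E'
from h import *
c=dict(np.load("top1.npz"))
f=lambda L:np.array([(235+a/4,115+b/3.75) for a,b in L])-0.5*0
B=ray(c,f([(425,175),(513,340),(182,508),(85,340)]),.012)
print(B.round(4),[np.linalg.norm(B[i]-B[i-1]).round(3) for i in range(4)])
S=ray(c,f([(106,336),(190,488)]),.047);print("stop face top",S.round(4))
R=ray(c,f([(357,211),(428,187),(480,292),(408,326)]),.172)
print("rim",R.round(4),[np.linalg.norm(R[i]-R[i-1]).round(3) for i in range(4)],R.mean(0))
hsv=cv2.cvtColor(c["img"],cv2.COLOR_RGB2HSV)
m=((cv2.inRange(hsv,(8,140,60),(22,255,255))|cv2.inRange(hsv,(0,180,90),(5,255,255))|cv2.inRange(hsv,(175,180,90),(180,255,255))))
m[:160]=0;m[260:]=0;m[:,:245]=0;m[:,372:]=0
k=max(cv2.findContours(m,0,1)[0],key=cv2.contourArea);w=ray(c,k[:,0],.012)
r=cv2.minAreaRect((w*1000).astype(np.float32));print(r)
b=(R[2]+R[3]-0)*0
x=-(B[0]+B[1])/2+(B[2]+B[3])/2;x/=np.linalg.norm(x);y=np.array([-x[1],x[0]])
e=(B[0]+B[1])/2;o=e+.16*x
print("x",x,np.degrees(np.arctan2(x[1],x[0])),"o",o)
print("rim in board",np.c_[(R-o)@x,(R-o)@y].round(4),"stop",np.c_[(S-o)@x,(S-o)@y].round(4))
for n,uv,z in[("green",(97,145),.19),("red",(253,62),.19),("tape",(380,511),.048)]:
    p=ray(c,f([uv]),z)[0];print(n,p.round(3),((p-o)@x).round(3),((p-o)@y).round(3))
dx=(R[0]+R[3]-R[1]-R[2])/2; print("duct yaw",np.degrees(np.arctan2(dx[1],dx[0]))); dy=(R[2]+R[3]-R[0]-R[1]); print(np.degrees(np.arctan2(dy[1],dy[0]))-90)
E
```

```text
[[ 0.7093 -0.0716]
 [ 0.5606 -0.145 ]
 [ 0.4113  0.1308]
 [ 0.5603  0.2129]] [np.float64(0.321), np.float64(0.166), np.float64(0.314), np.float64(0.17)]
stop face top [[0.5614 0.1912]
 [0.4292 0.1216]]
rim [[ 0.6541 -0.0135]
 [ 0.6738 -0.0675]
 [ 0.5882 -0.1067]
 [ 0.5606 -0.0521]] [np.float64(0.101), np.float64(0.057), np.float64(0.094), np.float64(0.061)] [ 0.61915367 -0.05997832]
((561.51220703125, 37.9691162109375), (170.67483520507812, 319.27099609375), 27.9890193939209)
x [-0.46984996  0.88274629] 118.02455766780841 o [0.55974844 0.03290957]
rim in board [[-0.0853 -0.0614]
 [-0.1422 -0.0535]
 [-0.1366  0.0405]
 [-0.0755  0.0392]] stop [[ 0.1389 -0.0758]
 [ 0.1396  0.0736]]
green [0.705 0.182] 0.064 -0.198
red [0.772 0.065] -0.071 -0.203
tape [ 0.409 -0.033] 0.013 0.164
duct yaw 113.53896631864082
-246.50372292330317
```

Request:
apply_moves --steps '[[[30, -45, 20, 0, 0, -3.5, 0.5], [30, -45, 15, 0, 0, -3.5, 0.5], [30, -45, 0, 0, 0, -3.5, 0.5], [30, -45, 0, 0, 0, -3.5, 0.5], [30, -45, 0, 0, 0, -3.5, 0.5], [30, -45, 0, 0, 0, -3.5, 0.5], [30, -45, 0, 0, 0, -3.5, 0.5], [30, -45, 0, 0, 0, -3.5, 0.5], [30, -45, 0, 0, 0, -3.5, 0.5], [30, -45, 0, 0, 0, -3.5, 0.5], [30, -45, 0, 0, 0, -3.5, 0.5], [30, -45, 0, 0, 0, -3.5, 0.5]]]'

```text
clock: 1.6
tool_pos: [0.5923, -0.0153, 0.2659]
tool_rot: [[-0.408, 0.913, -0.001], [0.913, 0.408, 0.0], [0.001, -0.0, -1.0]]
wrist_force: [0.8, 0.4, -0.2]
finger_gap: 0.0425
grip_force: 0.0
```

Request:
apply_moves --steps '[[[23, -45, 0, 0, 0, 0, 0.5], [23, -45, 0, 0, 0, 0, 0.5], [22, -46, 0, 0, 0, 0, 0.5], [0, 0, -40, 0, 0, 0, 0.5], [0, 0, -40, 0, 0, 0, 0.5], [0, 0, -36, 0, 0, 0, 0.5], [0, 0, 0, 0, 0, 0, 0.5]]]'

```text
clock: 2.48
tool_pos: [0.6572, -0.149, 0.1465]
tool_rot: [[-0.41, 0.912, -0.008], [0.912, 0.41, 0.003], [0.006, -0.006, -1.0]]
wrist_force: [-0.8, 0.1, -0.3]
finger_gap: 0.0426
grip_force: 0.0
```

```bash
python3 - <<'E'
from workcell import arm
import cv2,numpy as np
c=arm.camera("top");a=c["img"][115:275,235:435,::-1]
cv2.imwrite("pics/t2.png",cv2.resize(a,None,fx=4,fy=3.75,interpolation=cv2.INTER_CUBIC))
E
```

```text
(no output)
```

View pics/t2.png

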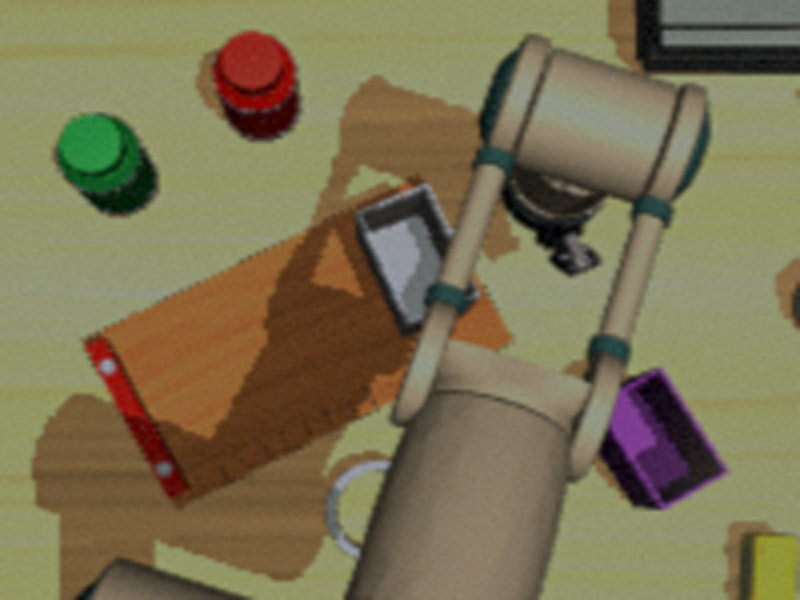

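The gripper stands behind the duct at about (575,240), clear of it and of the bystanders. I'll push now.

Request:
apply_moves --steps '[[[-10, 23, 0, 0, 0, 0, 0.5], [-8, 18, 0, 0, 0, 0, 0.5], [-6, 13.5, 0, 0, 0, 0, 0.5], [-6, 13.5, 0, 0, 0, 0, 0.5], [-4, 9, 0, 0, 0, 0, 0.5], [-4, 9, 0, 0, 0, 0, 0.5]]]'

```text
clock: 3.28
tool_pos: [0.6216, -0.0632, 0.1504]
tool_rot: [[-0.411, 0.912, 0.0], [0.912, 0.411, -0.0], [-0.0, 0.0, -1.0]]
wrist_force: [-0.3, -0.6, 0.6]
finger_gap: 0.0427
grip_force: 0.2
```

Request:
apply_moves --steps '[[[-4, 9, 0, 0, 0, 0, 0.5], [-4, 9, 0, 0, 0, 0, 0.5], [0, 0, 0, 0, 0, 0, 0.5]]]'

```text
clock: 3.65
tool_pos: [0.6133, -0.045, 0.1502]
tool_rot: [[-0.411, 0.912, -0.001], [0.912, 0.411, 0.0], [0.001, -0.0, -1.0]]
wrist_force: [-0.2, 0.2, 0.1]
finger_gap: 0.0429
grip_force: 0.0
```

```bash
python3 - <<'E'
from workcell import arm
import cv2,numpy as np
c=arm.camera("scene");a=c["img"][120:280,240:440,::-1]
cv2.imwrite("pics/s3.png",cv2.resize(a,None,fx=4,fy=3.75,interpolation=cv2.INTER_CUBIC))
E
```

```text
(no output)
```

View pics/s3.png

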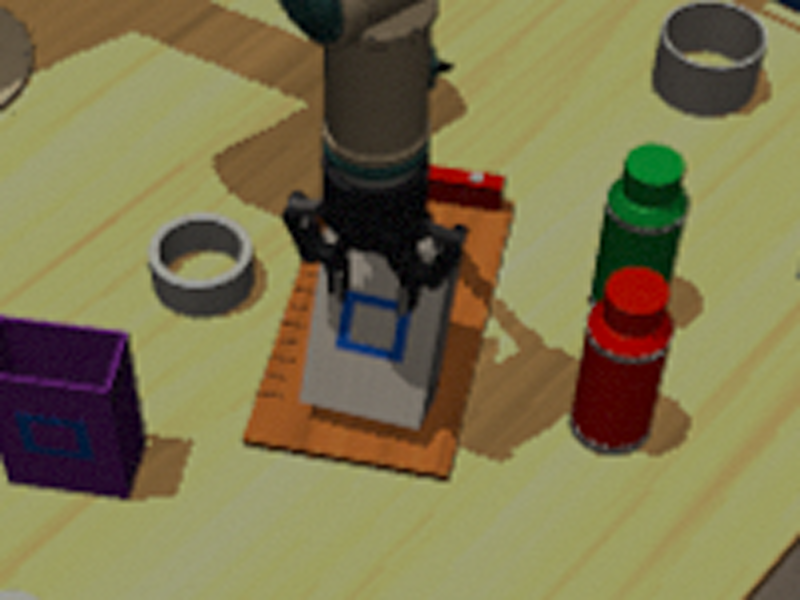

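The duct is tilted under the fingers, with its foot edge raised at about (370,415). It isn't down yet, so I keep pushing.

Request:
apply_moves --steps '[[[-4, 9, 0, 0, 0, 0, 0.5], [-4, 9, 0, 0, 0, 0, 0.5], [0, 0, 0, 0, 0, 0, 0.5], [0, 0, 0, 0, 0, 0, 0.5], [0, 0, 0, 0, 0, 0, 0.5]]]'

```text
clock: 4.32
tool_pos: [0.6059, -0.0279, 0.1504]
tool_rot: [[-0.41, 0.912, 0.0], [0.912, 0.41, -0.0], [-0.0, 0.0, -1.0]]
wrist_force: [-0.1, -0.4, 0.2]
finger_gap: 0.043
grip_force: 0.0
```

```bash
python3 - <<'E'
from workcell import arm
import cv2,numpy as np
c=arm.camera("scene");a=c["img"][120:280,240:440,::-1];np.savez("s4.npz",**c)
cv2.imwrite("pics/s4.png",cv2.resize(a,None,fx=4,fy=3.75,interpolation=cv2.INTER_CUBIC))
E
```

```text
(no output)
```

View pics/s4.png

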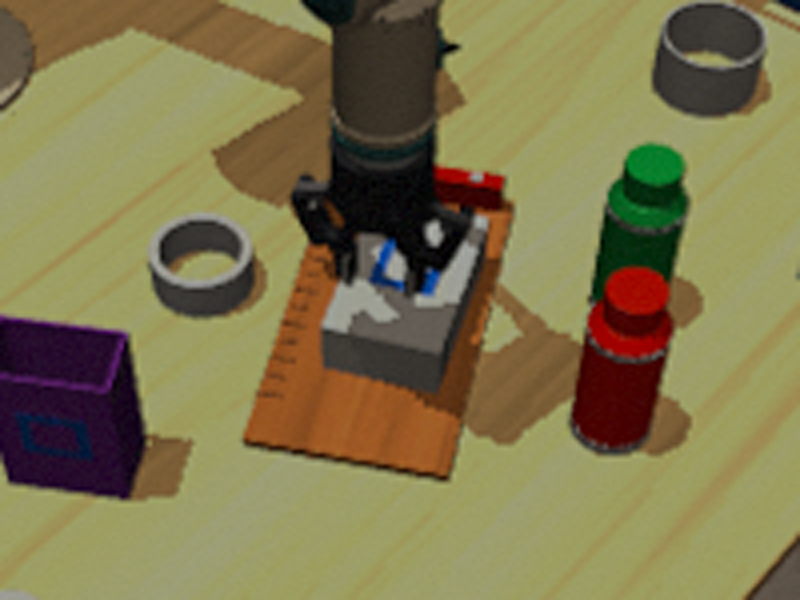

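It lies flat, blue mark up. The foot's top corners are at (323,328) and (443,355), its bottom corners at (325,366) and (438,390), and the mouth's upper right corner at about (488,220).

```bash
python3 - <<'E'
from h import *
c=dict(np.load("s4.npz"))
f=lambda L:np.array([(240+a/4,120+b/3.75) for a,b in L])
t=np.radians(118);x=np.array([np.cos(t),np.sin(t)]);y=np.array([-x[1],x[0]]);o=np.array([.5605,.0355])
for L,z in[([(323,328),(443,355),(488,220)],.072),([(325,366),(438,390)],.012)]:
    p=ray(c,f(L),z);print(p.round(4),np.c_[(p-o)@x,(p-o)@y].round(4)*1000)
E
```

```text
[[ 0.5586 -0.0428]
 [ 0.6507 -0.0023]
 [ 0.5844  0.1415]] [[-68.2  38.4]
 [-75.7 -61.9]
 [ 82.4 -70.8]]
[[ 0.5571 -0.0399]
 [ 0.6455  0.0011]] [[-65.   38.4]
 [-70.3 -58.9]]
```

Request:
apply_moves --steps '[[[12, -21, 0, 0, 0, 2, 0.7], [11, -21, 0, 0, 0, 2, 0.7], [0, 0, 0, 0, 0, 0, 0.7], [0, 0, -40, 0, 0, 0, 0.7], [0, 0, -40, 0, 0, 0, 0.7], [0, 0, -32, 0, 0, 0, 0.7], [0, 0, 0, 0, 0, 0, 0.7]]]'

```text
clock: 5.25
tool_pos: [0.6259, -0.0685, 0.0358]
tool_rot: [[-0.473, 0.881, -0.007], [0.881, 0.473, 0.002], [0.005, -0.005, -1.0]]
wrist_force: [-0.8, 0.0, -0.7]
finger_gap: 0.0596
grip_force: 0.0
```

Request:
apply_moves --steps '[[[-7, 13.2, 0, 0, 0, 0, 0.7], [-7, 13.2, 0, 0, 0, 0, 0.7], [-4.7, 8.8, 0, 0, 0, 0, 0.7], [-4.7, 8.8, 0, 0, 0, 0, 0.7], [-4.7, 8.8, 0, 0, 0, 0, 0.7], [-4.7, 8.8, 0, 0, 0, 0, 0.7], [0, 0, 0, 0, 0, 0, 0.7]]]'

```text
clock: 6.12
tool_pos: [0.5945, -0.007, 0.038]
tool_rot: [[-0.474, 0.881, -0.002], [0.881, 0.474, 0.001], [0.002, -0.002, -1.0]]
wrist_force: [-0.1, 0.1, 0.5]
finger_gap: 0.0597
grip_force: 0.0
```

```bash
python3 - <<'E'
from workcell import arm
import cv2,numpy as np
c=arm.camera("scene");a=c["img"][120:280,240:440,::-1];np.savez("s5.npz",**c)
cv2.imwrite("pics/s5.png",cv2.resize(a,None,fx=4,fy=3.75,interpolation=cv2.INTER_CUBIC))
E
```

```text
(no output)
```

View pics/s5.png

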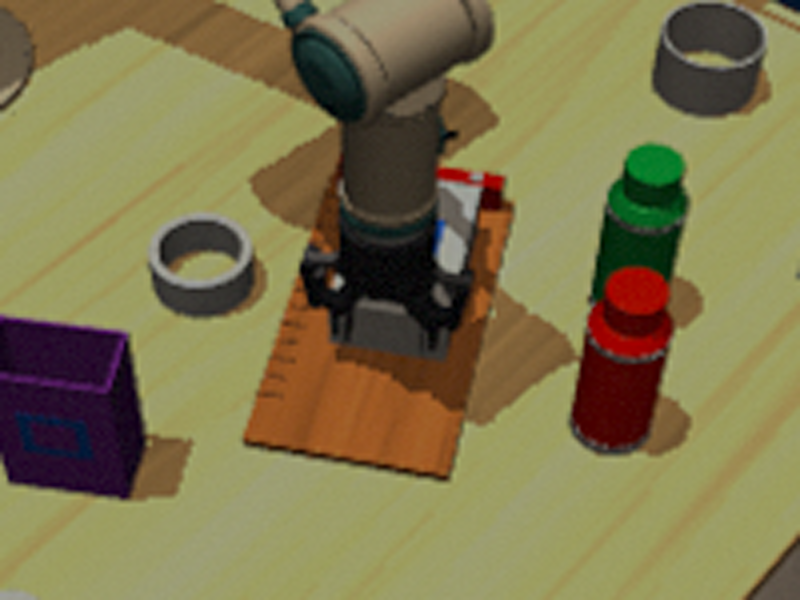

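The fingers are on the foot at (390,330) and the duct has moved, staying right of the midline. The mouth is about 20 mm short of the stop.

Request:
apply_moves --steps '[[[-3.8, 7, 0, 0, 0, 0, 0.7], [-3.8, 7, 0, 0, 0, 0, 0.7], [-1.4, 2.6, 0, 0, 0, 0, 0.7], [0, 0, 0, 0, 0, 0, 0.7]]]'

```text
clock: 6.68
tool_pos: [0.5865, 0.009, 0.0383]
tool_rot: [[-0.473, 0.881, -0.001], [0.881, 0.473, 0.001], [0.001, -0.0, -1.0]]
wrist_force: [0.2, 0.7, 0.4]
finger_gap: 0.0597
grip_force: 0.0
```

Request:
apply_moves --steps '[[[-0.9, 1.8, 0, 0, 0, 0, 0.7], [0, 0, 0, 0, 0, 0, 0.7]]]'

```text
clock: 6.92
tool_pos: [0.5861, 0.0103, 0.0384]
tool_rot: [[-0.473, 0.881, 0.0], [0.881, 0.473, 0.0], [0.0, 0.0, -1.0]]
wrist_force: [0.7, -0.2, -0.3]
finger_gap: 0.06
grip_force: 0.2
```

Request:
apply_moves --steps '[[[-0.9, 1.8, 0, 0, 0, 0, 0.7], [0, 0, 0, 0, 0, 0, 0.7]]]'

```text
clock: 7.18
tool_pos: [0.5853, 0.0121, 0.0384]
tool_rot: [[-0.473, 0.881, 0.0], [0.881, 0.473, 0.0], [-0.0, 0.0, -1.0]]
wrist_force: [0.3, -0.6, -0.2]
finger_gap: 0.0593
grip_force: 0.5
```

Request:
apply_moves --steps '[[[-0.9, 1.8, 0, 0, 0, 0, 0.7], [0, 0, 0, 0, 0, 0, 0.7]]]'

```text
clock: 7.42
tool_pos: [0.5843, 0.014, 0.0384]
tool_rot: [[-0.473, 0.881, 0.0], [0.881, 0.473, 0.0], [0.0, 0.0, -1.0]]
wrist_force: [1.2, -1.0, 0.4]
finger_gap: 0.0596
grip_force: 0.5
```

Request:
apply_moves --steps '[[[-0.9, 1.8, 0, 0, 0, 0, 0.7], [0, 0, 0, 0, 0, 0, 0.7]]]'

```text
clock: 7.68
tool_pos: [0.5842, 0.0143, 0.0386]
tool_rot: [[-0.474, 0.881, 0.002], [0.881, 0.474, -0.002], [-0.003, 0.001, -1.0]]
wrist_force: [2.6, -5.3, -0.2]
finger_gap: 0.0596
grip_force: 2.8
```

Request:
apply_moves --steps '[[[-0.9, 1.8, 0, 0, 0, 0, 0.7], [0, 0, 0, 0, 0, 0, 0.7]]]'

```text
clock: 7.92
tool_pos: [0.5843, 0.0144, 0.039]
tool_rot: [[-0.474, 0.88, 0.004], [0.88, 0.474, -0.005], [-0.007, 0.001, -1.0]]
wrist_force: [2.2, -9.0, 0.5]
finger_gap: 0.0599
grip_force: 5.0
```

Contact with the stop is firm at about 9 N. I'll back off and check.

Request:
apply_moves --steps '[[[2, -4, 0, 0, 0, 0, 0.7], [7, -13, 0, 0, 0, 0, 0.7], [14, -26, 0, 0, 0, 0, 0.7], [14, -26, 0, 0, 0, 0, 0.7], [0, 0, 50, 0, 0, 0, 0.7], [0, 0, 60, 0, 0, 0, 0.7], [0, 0, 60, 0, 0, 0, 0.7], [0, 0, 60, 0, 0, 0, 0.7], [10, -50, 0, 0, 0, 0, 0.7], [0, -60, 0, 0, 0, 0, 0.7], [0, -60, 0, 0, 0, 0, 0.7], [0, 0, 0, 0, 0, 0, 0.7]]]'

```text
clock: 9.43
tool_pos: [0.629, -0.2264, 0.2672]
tool_rot: [[-0.468, 0.884, -0.001], [0.884, 0.468, -0.001], [-0.0, -0.001, -1.0]]
wrist_force: [-0.2, 0.5, -0.3]
finger_gap: 0.0597
grip_force: 0.0
```

```bash
python3 - <<'E'
from workcell import arm
import cv2,numpy as np
out=[]
for n,(a,b) in{"scene":(110,250),"top":(115,235)}.items():
    c=arm.camera(n);np.savez(n+"6.npz",**c);out.append(cv2.resize(c["img"][a:a+120,b:b+180,::-1],None,fx=4,fy=4*.625,interpolation=cv2.INTER_CUBIC))
cv2.imwrite("pics/f6.png",np.vstack(out));print(out[0].shape)
E
```

```text
(300, 720, 3)
```

View pics/f6.png

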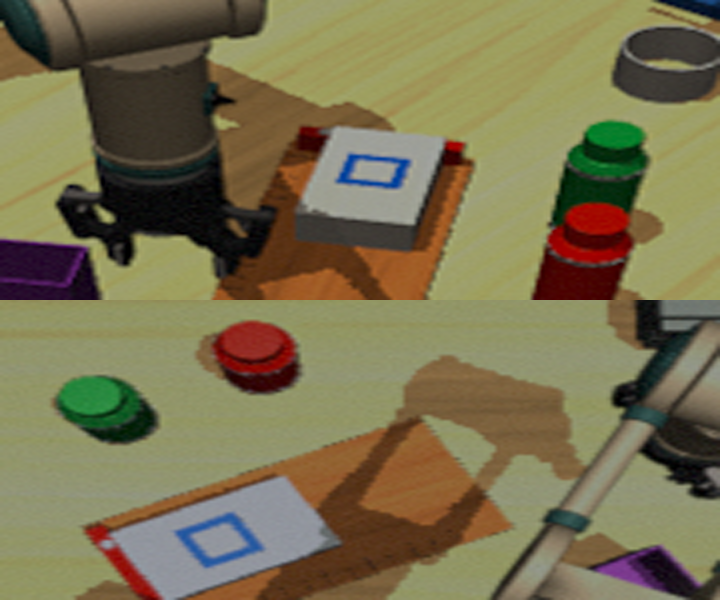

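The duct lies against the stop with its blue mark up: scene corners are about (333,128), (443,137), (417,223) and (298,213). I'll measure it numerically from the top view.

```bash
python3 - <<'E'
from h import *
c=dict(np.load("top6.npz"));hsv=cv2.cvtColor(c["img"],cv2.COLOR_RGB2HSV)
t=np.radians(118);x=np.array([np.cos(t),np.sin(t)]);y=np.array([-x[1],x[0]]);o=np.array([.5605,.0355])
m=cv2.inRange(hsv,(0,0,115),(180,45,255))|cv2.inRange(hsv,(100,60,60),(125,255,255))
m[:180]=0;m[250:]=0;m[:,:255]=0;m[:,325:]=0
k=max(cv2.findContours(m,0,1)[0],key=cv2.contourArea);w=ray(c,k[:,0],.072)
b=np.c_[(w-o)@x,(w-o)@y]*1000
r=cv2.minAreaRect(b.astype(np.float32));print(r,cv2.boxPoints(r).round(1))
p0=c["img"]
E
```

```text
((65.20394897460938, -11.89883804321289), (170.03749084472656, 99.93992614746094), 0.3156598210334778) [[-20.1  37.6]
 [-19.5 -62.3]
 [150.5 -61.4]
 [149.9  38.5]]
```

```bash
python3 -c "
from workcell import arm
print(arm.finish_job())"
```

```text
the job is handed in; nothing more can be done
None
```

I tipped the duct over and pushed it up to the red stop: it lies blue face up, its mouth flush with the stop, within about 0.5° of square and 12 mm off the board's middle line. No bystander looked disturbed in the last pictures, and the job is handed in, but no verdict came back.

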